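Load a figure on the painting slide and bring it to the click stop

TASK

Take the bare round-headed wooden figure out of the drying rack and push its peg fully home into the socket of the painting slide's carriage. Then grip the carriage's black handle and slide the carriage along its rail towards the ball catch until you feel the ball click into the notch: do not push on past the click. Finish still gripping the handle, with the carriage held still at the notch, and leave the two figures with hats standing in the rack.

Things in the scene. Friction and masses are not known exactly. Their poses are not given: they have to be found in the camera images.
- figure: the task's wooden figure, bare round head, 89 mm tall, about 60 g, in any of the rack's holes. Origin at the foot of its peg, z up. From the origin up: 12 mm peg with tapered foot, 0 to 28 mm; round body 30 mm diameter, 28 to 66 mm (grip it here, about 56 mm up); ball head 26 mm diameter. Its yaw does not matter
- cone_figure: like the figure but with a pointed cone hat, 106 mm tall; origin at the foot of its peg; leave it in the rack
- brim_figure: like the figure but with a round hat with a 38 mm brim, 100 mm tall; origin at the foot of its peg; leave it in the rack
- rack: wooden drying rack, a fixed block 70 mm (its x) by 180 mm (its y), 34 mm high, origin under its centre; three 15 mm holes, 30 mm deep, along its y at -60, 0 and 60 mm. The figures' bodies rest on its top; they lift straight out (28 mm). Neighbours stand 60 mm away along its y, so close the fingers along its x
- slide_base: fixed aluminium base plate of the painting slide, 360 mm (its y) by 130 mm (its x, from -42 to 88 mm), 12 mm thick; origin on the table under the rail's centre line, midway along the rail. The rail runs along its y axis
- carriage: the carriage on the rail: aluminium, 60 mm wide, 110 mm along the rail, origin on the rail's centre line at its middle, level with the table, axes as slide_base. It starts near the rail's -y end and slides up to 180 mm along slide_base's +y, freely with 1 to 2 N of friction, and stays where it is left
- carriage_socket (a point): centre of the socket's mouth, on top of the carriage's square tower, 52 mm above the table. Socket vertical, 14 mm diameter with a chamfered mouth 20 mm wide, 30 mm deep: when the figure is home its body rests on the tower and its origin is 28 mm below this point. The tower is 60 mm wide and 50 mm along the rail
- carriage_handle (a point): grip point in the carriage's black handle, an upright plate 30 mm wide across the rail (x), 14 mm thick along the rail (y), 50 mm tall: 17 mm below its top, 33 mm above the carriage plate, 69 mm above the table, 70 mm behind the socket (-y of the slide). Grip its 14 mm thickness from above, fingers closing along the rail. Moves with the carriage
- carriage_notch (a point): the notch in the carriage's +x side: where the ball's centre lies when it sits in the notch, 10 mm behind the socket along the rail. In front of the notch (+y) is a gentle ramp 26 mm long, behind it a higher steep wall. Sliding on, the push is 2 to 4 N on the ramp, then the ball pulls the carriage in by 3 to 6 N over the last 5 mm; then the push rises steeply, and about 17 N forces it past
- click_block: ball catch: dark steel block, 30 mm cube, fixed on the base plate at +x of the rail, at a place along the rail that changes; a sprung 12 mm steel ball faces the carriage (-x). Axes as slide_base; origin under the block's centre, level with the ball along the rail. The click is where carriage_notch is level with it along the rail (y)
Not all that is in view belongs to the job. Leave any red or turquoise look-alike of the figure alone.

How it is judged:
By the outcome, as a careful person would: the job done as asked, in the order asked, and still so for the second after the job is handed in, while the arm keeps its last pose, push and grip.
It also fails if it takes over 58 s, if anything falls off the work surface, if the arm or the gripper's body presses on something with over 40 N, if the wrist force passes 120 N, or if a joint passes its speed limit or range.

ROBOT

A 6-joint arm with a two-finger parallel gripper is mounted at the origin on the work surface. World frame = base frame: x ahead of the robot, y to its left, z up, the work surface at z = 0. Lengths are in mm, angles in degrees, forces in N, time in s.
With the tool pointing down it reaches from about 350 to 1000 mm from the base axis. Payload 7.1 kg.
Tool frame: the origin (TCP) lies at the very end of the fingers, on their centre line; the grasp point (between the pads) lies 19 mm behind it (tcp_to_grasp is the distance from the TCP to the grasp point, in mm); z points along the fingers, y is the line along which they close (so a half turn about z gives the same grasp; the last joint's range is limited). The gripper opens to 85 mm and grips with 20 to 120 N. Pads are 22 mm wide; open, the fingers measure 114 mm over their backs; the gripper's body (76 mm by 85 mm) begins 54 mm behind the grasp point. The pads swing forward as they close: fully open they stand 13 mm farther back than shut.
Start: joints at [-68.354, 24.242, 93.386, -0, 62.372, -1.089], TCP at [241.559, -576.415, 231.319] pointing down, gripper open.
Joint ranges: [-172.04, 172.04], [-51.8, 120.97], [4.93, 147.93], [-75.15, 255.16], [6.16, 154.13], [-145.62, 145.62]. Speed limits (degrees/s): [136.94, 136.94, 172.46, 180, 180, 180].

INTERFACE

Orientations are given as [roll, pitch, yaw] about the fixed x, y, z axes, in that order (R = Rz(yaw) Ry(pitch) Rx(roll)).
In Python, from rig import state, snapshot, camera_info, close_job, tcp_to_grasp gives the robot as it stands. The module is installed in compiled form; this text tells all that it offers.
- The arm moves only by the tool jog_arm, never from a script. Its argument "increments" is a list of rows, each a list of 3 entries, a list of its own where there are three numbers: the finger opening in mm, from 0 to 85.4, then the shift along the world's x, y, z in a scale on which 1.0 is 600 mm, then the turn about the world's z in a scale on which 1.0 is pi rad. A call has 1 to 5 rows; each row is the pose to reach, as a shift and turn from the pose commanded when the call began; what a row does not reach only later rows make up. A row lasts 1/8 s, in which the tool goes at most 62.5 mm and 10.7 degrees, less where a joint would pass 70% of its speed; a pose out of reach is approached as far as the arm can. Shift and turn numbers lie between -1 and 1, and a call with a number outside is refused. A call with a gripper value outside its range is refused whole. The fingers move at their own pace and stop on an object; the grip force is fixed at half the most. Time passes only in rows, so rows that repeat a pose let the fingers close. It gives the time, the measured TCP pose, the force, the opening and the grip force at its end, in the units of the state.
- state(): the state, without advancing time (a new reading comes with each control period).
- snapshot(name): name is "side" or "top"; returns the picture (400x640x3 uint8, red, green, blue); there is no depth.
- camera_info(name): a dict with "fx", "fy", "cx", "cy" (pixels), "world_to_cam" (4x4, takes a point from world to camera coordinates). Camera axes: x right, y up, looking along -z (the intrinsics and any distortion apply to the point x, -y, -z); pixel columns grow to the right and rows downward; lengths in mm; the calibration is good to about 2 mm. A picture is of the moment at which its call begins. camera_info takes no time and is no camera call.
- close_job(): hands the job in; it is judged then, once.
The state is a dict: "time_s": time; "joint_positions": joint angles; "dq": joint speeds; "tau": joint torques, N m; "eef_pos": TCP position; "ee_rot": TCP orientation; "contact_force": force on the tool from outside, world axes, zero at the start; "ft_torque": the same for the moment, N m; "finger_gap": finger opening in mm; "grip_force": force on a finger pad.
Only numpy, scipy, OpenCV 4.12 (cv2) and the standard library are available. Lean on these libraries where they do the work, as an engineer would, in place of code of your own. Each camera call takes 0.05 s, during which the arm holds its last target. There are 200 camera calls.

## Working session

There is one attempt and no reset: what is moved stays moved. The work goes in short steps, Python scripts to look and compute and a tool call to move; the robot and the scene stay as the last step left them, time stands still between calls to the robot, and variables do not carry over. Pictures are saved under pics/ and viewed, at most 10 in all, crops included, and the job is handed in when it is done.

Besides the shell and the picture viewer there is one more tool, called after "Request:" by a JSON object that holds its "api" and its "payload", one argument or row to a line. jog_arm: Moves the arm, as the interface text tells. Its arguments: {"type":"object","properties":{"increments":{"type":"array","items":{"type":"array"}}},"required":["increments"]}

```bash
mkdir -p pics; python3 - <<'E'
from rig import *
import cv2,json
for n in("side","top"):
    cv2.imwrite(f"pics/{n}0.png",snapshot(n)[:,:,::-1]); c=camera_info(n); print(n,{k:(v.tolist() if hasattr(v,'tolist') else v) for k,v in c.items()})
s=state();print(s,tcp_to_grasp)
E
```

```text
side {'fx': 455.3446309387383, 'fy': 455.3446309387383, 'cx': 312.45096358838765, 'cy': 195.5970046124244, 'world_to_cam': [[-0.9027584649769729, -0.43011660397866236, 0.0051827496835108715, 468.60257466698783], [0.26854832571285275, -0.5541538136800511, 0.7879056717277001, -168.21427291733923], [-0.3360192712765785, 0.7126803335056447, 0.6157741400587065, -1083.1858343147278], [0.0, 0.0, 0.0, 1.0]]}
top {'fx': 500.42768493435227, 'fy': 500.42768493435227, 'cx': 324.0415366394167, 'cy': 203.37463844548066, 'world_to_cam': [[0.0026270155646013183, -0.9999130775461005, 0.012920376987882152, 27.86086904439753], [0.9868209421563345, 0.004682649550238342, 0.16174826402429662, -506.9714732723155], [-0.16179470606576485, 0.012325183385057812, 0.9867474666517352, -1229.0852947174683], [0.0, 0.0, 0.0, 1.0]]}
{'time_s': 0.1, 'joint_positions': array([-6.83556467e+01,  2.42785648e+01,  9.34288704e+01, -2.74268033e-04,
        6.23718113e+01, -1.08855668e+00]), 'dq': array([-0.01997615, -0.04887823, -0.14788088, -0.01539229,  0.01269105,
       -0.08383872]), 'tau': array([-1.66745402e-03, -5.58431053e+01, -2.82446873e+01,  6.50667334e-05,
        3.02493499e-03,  8.61476821e-06]), 'eef_pos': array([ 241.35845785, -575.96636502,  230.6271783 ]), 'ee_rot': array([-1.79920763e+02, -1.26273009e-03,  2.27330364e+01]), 'contact_force': array([-0.05027572,  0.68407685,  0.09498152]), 'ft_torque': array([-0.00135539,  0.00804508,  0.0123101 ]), 'grip_force': 0.0, 'finger_gap': 85.59990335563464} 18.700000000000003
```

View pics/side0.png

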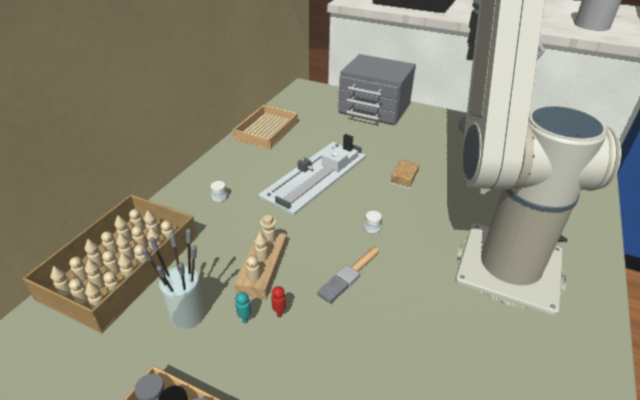

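View pics/top0.png

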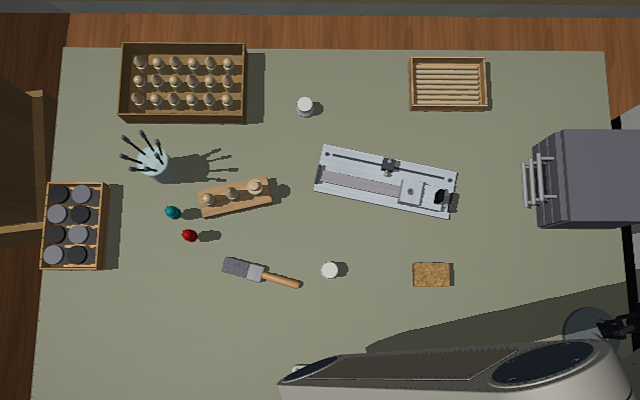

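The side view shows the rack figures at (253,268), (261,243) and (268,224). The same three are at (208,199), (233,193) and (255,186) in the top view. Possible look-alikes are the turquoise figure at top (173,212), the red one at top (190,235), the tray of figures at top (120–245, 45–120), and the two hatted rack figures. I'll check with a close crop.

```bash
python3 - <<'E'
import cv2,numpy as np
s=cv2.imread("pics/side0.png");t=cv2.imread("pics/top0.png")
r=lambda i,x,y,w,h,f:cv2.resize(i[y:y+h,x:x+w],None,fx=f,fy=f,interpolation=cv2.INTER_CUBIC)
a=r(s,225,205,70,100,6);b=r(t,190,170,90,50,4)
o=np.zeros((600,800,3),np.uint8);o[:600,:420]=a;o[:200,430:790]=b;cv2.imwrite("pics/rack.png",o)
o=np.zeros((600,790,3),np.uint8);a=r(t,310,140,155,80,5);o[:300]=np.pad(a[:300],((0,0),(0,15),(0,0)))
a=r(s,255,130,120,82,3.6);o[302:302+a.shape[0],:a.shape[1]]=a;o=o;cv2.imwrite("pics/slide.png",o)
E
```

```text
(no output)
```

View pics/rack.png

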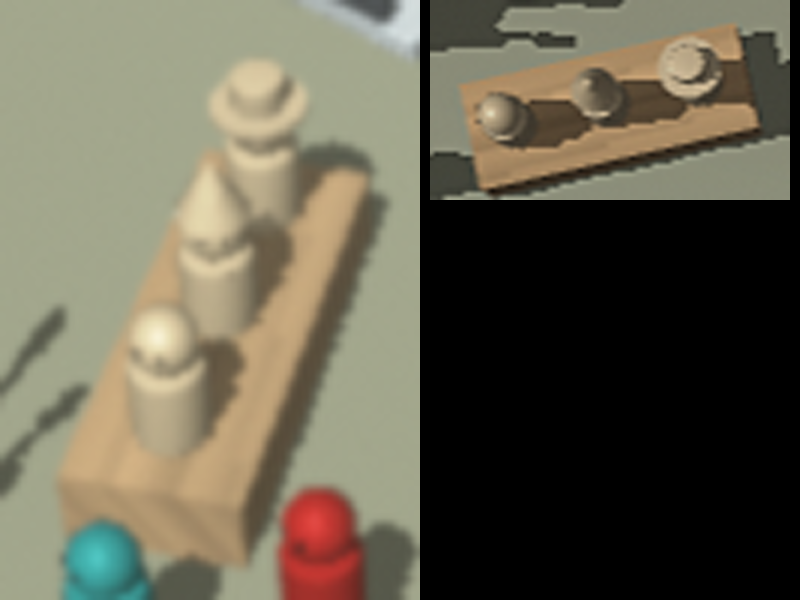

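View pics/slide.png

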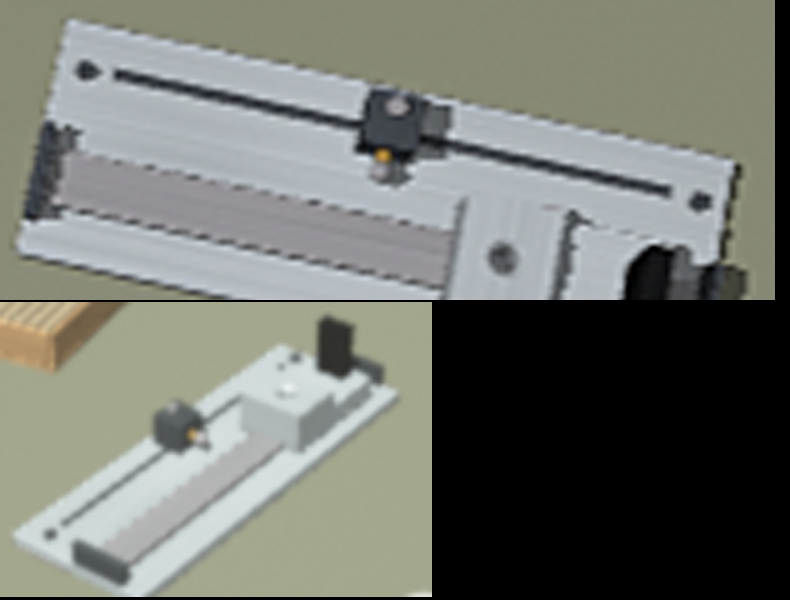

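The bare round head is the rack figure nearest the turquoise one, at side (252,261) and top (207,198). Its neighbours have the cone hat (middle) and the brim hat (far). The slide crop shows the socket at top (410,191), the handle at top (~441,194) and the ball block at top (~388,163). Next I'll fit the poses.

```bash
cat >h.py <<'E'
import numpy as np
from rig import *
from scipy.optimize import least_squares
C={n:camera_info(n) for n in("side","top")}
def proj(n,P):
    c=C[n];P=np.atleast_2d(P);q=(np.array(c["world_to_cam"])@np.c_[P,np.ones(len(P))].T)[:3].T
    return np.c_[c["cx"]+c["fx"]*q[:,0]/-q[:,2],c["cy"]+c["fy"]*q[:,1]/q[:,2]]
def tri(s,t):
    return least_squares(lambda p:np.r_[proj("side",p)[0]-s,proj("top",p)[0]-t],[500,0,50])
def pose(p,L):
    L=np.array(L,float);c,s=np.cos(p[2]),np.sin(p[2])
    return np.c_[p[0]+c*L[:,0]-s*L[:,1],p[1]+s*L[:,0]+c*L[:,1],L[:,2]]
def fit(obs,p0,nx=0):
    def f(p):
        return np.concatenate([proj(n,pose(p[:3],[l(p) if callable(l) else l]))[0]-u for n,l,u in obs])
    return least_squares(f,p0,loss="soft_l1")
E
python3 - <<'E'
from h import *
T=lambda X,Y:((X+.5)/5-.5+310,(Y+.5)/5-.5+140)
S=lambda X,Y:((X+.5)/3.6-.5+255,(Y-302+.5)/3.6-.5+130)
R=lambda X,Y:((X+.5)/6-.5+225,(Y+.5)/6-.5+205)
Q=lambda X,Y:((X-430+.5)/4-.5+190,(Y+.5)/4-.5+170)
cor=[(88,180,12),(-42,180,12),(88,-180,12),(-42,-180,12)]
tu=[T(68,20),T(18,250),T(735,162),None]
su=[S(13,535),S(145,596),S(282,345),S(398,393)]
obs=[("top",c,u) for c,u in zip(cor,tu) if u]+[("side",c,u) for c,u in zip(cor,su)]
sock=lambda p:(0,p[3],52)
obs+=[("top",sock,T(502,257)),("side",sock,S(288,388))]
r=fit(obs,[550,-100,-.2,-100]);print("slide",r.x[:2],np.degrees(r.x[2]),r.x[3]);print(r.fun.reshape(-1,2).round(1).tolist())
for nm,s,t in [("sock",S(288,388),T(502,257)),("handletop",S(337,322),T(648,272)),("blocktop",S(178,412),T(392,115)),("ball",S(203,440),T(386,170)),("head",R(163,335),Q(498,113))]:
    q=tri(s,t);c,sn=np.cos(r.x[2]),np.sin(r.x[2]);d=q.x[:2]-r.x[:2];print(nm,q.x.round(1),q.fun.round(1),"local",(c*d[0]+sn*d[1]).round(1),(-sn*d[0]+c*d[1]).round(1))
# rack: top face corners z=34
tc=[Q(458,85),Q(738,27),Q(760,127),Q(482,190)]
sc=[R(60,483),R(212,152),R(368,175),R(245,508)]
o=[]
for (lx,ly),t,s in zip([(35,90),(35,-90),(-35,-90),(-35,90)],tc,sc): o+=[("top",(lx,ly,34),t),("side",(lx,ly,34),s)]; print(tri(s,t).x.round(1))
k=fit(o,[560,220,.2]);print("rack",k.x,np.degrees(k.x[2]));print(k.fun.reshape(-1,2).round(1).tolist())
print("holes",pose(k.x,[(0,-60,34),(0,0,34),(0,60,34)]).round(1))
print("pred head px",proj("top",pose(k.x,[(0,60,34+48)])),proj("side",pose(k.x,[(0,60,82)])))
E
```

```text
slide [ 549.54009995 -126.34011797] -11.954605300845916 -63.619477269225605
[[0.2, -0.3], [-0.3, 0.8], [0.4, -0.5], [-0.0, -0.4], [-0.8, 1.0], [-0.4, -0.3], [0.8, -0.5], [0.4, 0.6], [-0.3, 1.6]]
sock [ 535.9 -186.5   59.3] [-0.3 -0.1  0.1  0.2] local -0.9 -61.7
handletop [ 521.8 -252.2   91.4] [-0.7 -0.1  0.2  0.6] local -1.0 -128.9
blocktop [ 612.4 -134.6   44.4] [-0.4 -0.1  0.1  0.3] local 63.2 4.9
ball [ 588.5 -133.8   23.8] [-0.2 -0.   0.1  0.2] local 39.6 0.8
head [512.1 317.5  85.8] [ 0.1  0.  -0.1 -0.1] local -128.5 426.5
[538.3 355.2  32.9]
[578.4 177.8  33.1]
[513.4 162.4  33.5]
[471.  337.   34.1]
rack [5.25209862e+02 2.58171776e+02 2.31877892e-01] 13.285624551634225
[[0.6, 0.1], [-0.1, -0.9], [-0.4, -0.9], [-0.5, -0.2], [-0.2, 0.3], [0.8, 0.1], [-0.2, 0.3], [-0.0, 0.3]]
holes [[539.  199.8  34. ]
 [525.2 258.2  34. ]
 [511.4 316.6  34. ]]
pred head px [[207.28691672 198.29467822]] [[252.52960512 261.50386373]]
```

Units first: shifts go in shares of 600 mm and turns go in shares of pi rad. So 298 mm / 600 = 0.4967, 90 mm / 600 = 0.15, 0.7 rad / 3.1416 = 0.2228.

Request:
{"api": "jog_arm", "payload": {
  "increments": [
    [85, [0.15, 0.4967, 0], 0.2228],
    [85, [0.15, 0.4967, 0], 0.2228],
    [85, [0.15, 0.4967, 0], 0.2228],
    [85, [0.15, 0.4967, 0], 0.2228],
    [85, [0.15, 0.4967, 0], 0.2228]
  ]
}}

```text
time_s: 0.72
eef_pos: [331.6, -276.5, 231.2]
ee_rot: [-180.0, -0.0, 62.9]
contact_force: [1.1, 0.1, 0.5]
finger_gap: 85.4
grip_force: 0.0
```

To row units: 298 mm / 600 = 0.4967, 90 mm / 600 = 0.15, 0.706 rad / 3.1416 = 0.2247.

Request:
{"api": "jog_arm", "payload": {
  "increments": [
    [85, [0.15, 0.4967, 0], 0.2247],
    [85, [0.15, 0.4967, 0], 0.2247],
    [85, [0.15, 0.4967, 0], 0.2247],
    [85, [0.15, 0.4967, 0], 0.2247],
    [85, [0.15, 0.4967, 0], 0.2247]
  ]
}}

```text
time_s: 1.35
eef_pos: [421.8, 21.7, 231.4]
ee_rot: [180.0, 0.0, 103.4]
contact_force: [1.8, -0.3, -0.3]
finger_gap: 84.8
grip_force: 0.0
```

To row units: 297 mm / 600 = 0.495, 90 mm / 600 = 0.15.

Request:
{"api": "jog_arm", "payload": {
  "increments": [
    [85, [0.15, 0.495, -0.1], 0],
    [85, [0.15, 0.495, -0.1], 0],
    [85, [0.15, 0.495, -0.1], 0],
    [85, [0.15, 0.495, -0.1], 0],
    [85, [0.15, 0.495, -0.1], 0]
  ]
}}

```text
time_s: 1.98
eef_pos: [510.6, 315.2, 171.2]
ee_rot: [-180.0, 0.0, 103.3]
contact_force: [0.8, -0.1, 0.8]
finger_gap: 85.0
grip_force: 0.0
```

To row units: -128 mm / 600 = -0.2133, -120 mm / 600 = -0.2.

Request:
{"api": "jog_arm", "payload": {
  "increments": [
    [85, [0, 0, -0.0583], 0],
    [85, [0, 0, -0.1167], 0],
    [85, [0, 0, -0.1667], 0],
    [85, [0, 0, -0.2], 0],
    [85, [0, 0, -0.2133], 0]
  ]
}}

```text
time_s: 2.6
eef_pos: [510.1, 312.9, 42.8]
ee_rot: [-179.9, 0.0, 103.3]
contact_force: [0.5, 0.3, 0.1]
finger_gap: 85.3
grip_force: 0.0
```

```bash
python3 - <<'E'
from rig import *
import cv2
i=snapshot("side")[:,:,::-1];cv2.imwrite("pics/pre.png",cv2.resize(i[190:310,200:310],None,fx=5,fy=5,interpolation=cv2.INTER_CUBIC));print(state()["eef_pos"],state()["contact_force"])
E
```

```text
[510.06436772 312.86565031  42.64830354] [ 0.40539307 -0.06073667 -0.29656466]
```

View pics/pre.png

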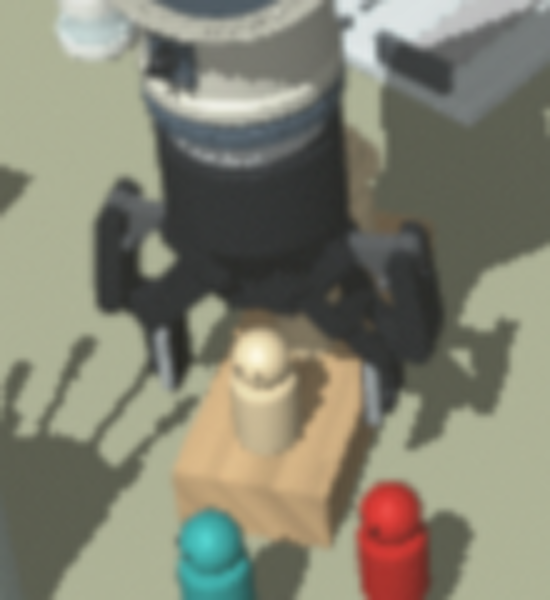

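The open fingers straddle the bare-headed figure at about crop (265,400), but sit 3–4 mm short along y. I'll correct that and close.

To row units: 3.8 mm / 600 = 0.0063, 1.5 mm / 600 = 0.0025.

Request:
{"api": "jog_arm", "payload": {
  "increments": [
    [85, [0.0025, 0.0063, 0], 0],
    [30, [0.0025, 0.0063, 0], 0],
    [20, [0.0025, 0.0063, 0], 0],
    [20, [0.0025, 0.0063, 0], 0],
    [20, [0.0025, 0.0063, 0], 0]
  ]
}}

```text
time_s: 3.28
eef_pos: [512.3, 317.2, 44.7]
ee_rot: [180.0, -0.0, 103.3]
contact_force: [-1.3, -1.1, 5.2]
finger_gap: 28.1
grip_force: 58.9
```

Request:
{"api": "jog_arm", "payload": {
  "increments": [
    [20, [0, 0, 0], 0],
    [20, [0, 0, 0], 0],
    [20, [0, 0, 0], 0]
  ]
}}

```text
time_s: 3.65
eef_pos: [512.4, 317.2, 44.7]
ee_rot: [180.0, -0.0, 103.3]
contact_force: [-1.2, -0.3, 5.7]
finger_gap: 28.4
grip_force: 58.9
```

To row units: 130 mm / 600 = 0.2167, 90 mm / 600 = 0.15.

Request:
{"api": "jog_arm", "payload": {
  "increments": [
    [20, [0, 0, 0.0167], 0],
    [20, [0, 0, 0.0417], 0],
    [20, [0, 0, 0.075], 0],
    [20, [0, 0, 0.15], 0],
    [20, [0, 0, 0.2167], 0]
  ]
}}

```text
time_s: 4.28
eef_pos: [512.0, 317.0, 176.6]
ee_rot: [180.0, -0.0, 103.3]
contact_force: [0.6, 0.2, -1.8]
finger_gap: 28.5
grip_force: 59.5
```

```bash
python3 - <<'E'
from rig import *
import cv2
i=snapshot("side")[:,:,::-1];cv2.imwrite("pics/lift.png",cv2.resize(i[150:310,200:310],None,fx=3.5,fy=3.5,interpolation=cv2.INTER_CUBIC));print(state()["eef_pos"],state()["contact_force"],state()["ft_torque"],state()["finger_gap"])
E
```

```text
[514.57299419 318.57477111 182.1503989 ] [1.74111665 0.91799071 2.81400875] [-0.00519399 -0.05209278  0.01009454] 28.416414227763337
```

View pics/lift.png

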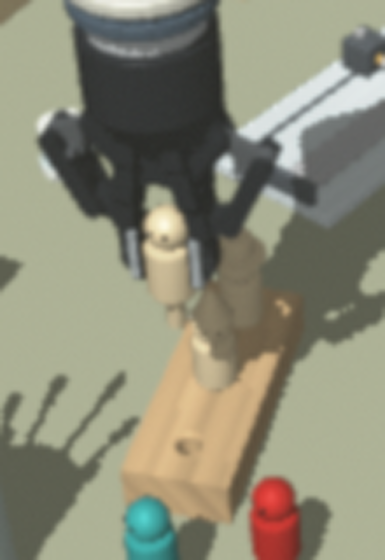

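The figure is lifted upright at crop (168,260), centred between the pads. The hole at (187,445) is empty and both hatted figures are still standing. Now I'll carry it to the slide.

To row units: -270 mm / 600 = -0.45, -210 mm / 600 = -0.35, -0.3 rad / 3.1416 = -0.0955.

Request:
{"api": "jog_arm", "payload": {
  "increments": [
    [20, [0.0083, -0.0667, 0], 0],
    [20, [0.0133, -0.15, 0], 0],
    [20, [0.0167, -0.25, 0], -0.0318],
    [20, [0.02, -0.35, 0], -0.0637],
    [20, [0.02, -0.45, 0], -0.0955]
  ]
}}

```text
time_s: 4.95
eef_pos: [524.1, 45.3, 175.2]
ee_rot: [179.9, -0.0, 85.9]
contact_force: [1.2, -0.1, -0.5]
finger_gap: 28.2
grip_force: 59.6
```

To row units: -235 mm / 600 = -0.3917, -220 mm / 600 = -0.3667, -0.142 rad / 3.1416 = -0.0452.

Request:
{"api": "jog_arm", "payload": {
  "increments": [
    [20, [0.005, -0.1, 0], -0.0318],
    [20, [0.01, -0.2, 0], -0.0452],
    [20, [0.015, -0.3, 0], -0.0452],
    [20, [0.02, -0.3667, -0.0167], -0.0452],
    [20, [0.02, -0.3917, -0.0333], -0.0452]
  ]
}}

```text
time_s: 5.58
eef_pos: [536.2, -190.2, 154.8]
ee_rot: [179.9, 0.0, 77.8]
contact_force: [0.3, -0.0, -1.1]
finger_gap: 28.6
grip_force: 59.6
```

To row units: -40 mm / 600 = -0.0667, -20 mm / 600 = -0.0333.

Request:
{"api": "jog_arm", "payload": {
  "increments": [
    [20, [0, 0, -0.0333], 0],
    [20, [0, 0, -0.0667], 0],
    [20, [0, 0, -0.0667], 0]
  ]
}}

```text
time_s: 5.95
eef_pos: [534.8, -186.8, 113.0]
ee_rot: [-179.8, -0.0, 78.0]
contact_force: [-0.8, 0.4, -0.1]
finger_gap: 28.2
grip_force: 59.6
```

```bash
python3 - <<'E'
from rig import *
import cv2,numpy as np
i=snapshot("side")[:,:,::-1];t=snapshot("top")[:,:,::-1]
cv2.imwrite("pics/hov_s.png",i);cv2.imwrite("pics/hov_t.png",t)
a=cv2.resize(i[100:215,255:385],None,fx=5,fy=5,interpolation=cv2.INTER_CUBIC);cv2.imwrite("pics/hov.png",a)
s=state();print([s[k] for k in("time_s","eef_pos","ee_rot","contact_force","finger_gap")])
E
```

```text
[6.05, array([ 536.20861994, -187.41689143,  114.53619004]), array([ 1.79998720e+02, -4.90564040e-03,  7.80095757e+01]), array([-0.49122644, -0.30710242, -1.61717073]), 28.521745841707713]
```

View pics/hov.png

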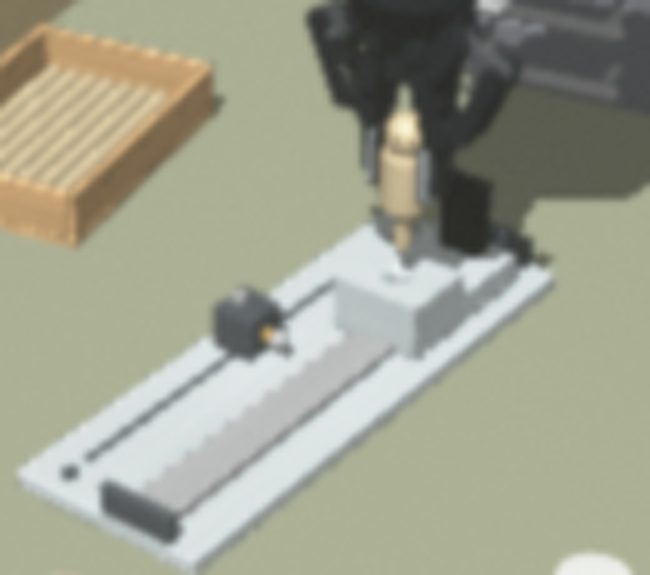

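```bash
python3 - <<'E'
from h import *
S=lambda X,Y:((X+.5)/5-.5+255,(Y+.5)/5-.5+100)
for P in [(536.2,-187.4,75.8),(536.2,-187.4,75.8+76),(536.2,-188,52),(536.2,-184,52),(540.2,-188,52)]:
    u=proj("side",P)[0];print(P,u.round(1),"crop",((u-[255,100]+.5)*5-.5).round(0))
print(S(403,250),S(402,275))
E
```

```text
(536.2, -187.4, 75.8) [334.6 148.6] crop [400. 245.]
(536.2, -187.4, 151.8) [335.5 126. ] crop [404. 132.]
(536.2, -188, 52) [334.4 155.3] crop [399. 278.]
(536.2, -184, 52) [333.8 155.9] crop [396. 282.]
(540.2, -188, 52) [333.1 154.9] crop [393. 277.]
(335.2, 149.6) (335.0, 154.6)
```

To row units: -29 mm / 600 = -0.0483, -26 mm / 600 = -0.0433.

Request:
{"api": "jog_arm", "payload": {
  "increments": [
    [20, [0, 0, -0.0167], 0],
    [20, [0, 0, -0.03], 0],
    [20, [0, 0, -0.0367], 0],
    [20, [0, 0, -0.0433], 0],
    [20, [0, 0, -0.0483], 0]
  ]
}}

```text
time_s: 6.68
eef_pos: [536.8, -188.5, 85.2]
ee_rot: [179.9, 0.0, 78.0]
contact_force: [1.7, -2.0, -0.7]
finger_gap: 28.6
grip_force: 59.7
```

To row units: -9 mm / 600 = -0.015, -6 mm / 600 = -0.01.

Request:
{"api": "jog_arm", "payload": {
  "increments": [
    [20, [0, 0, -0.005], 0],
    [20, [0, 0, -0.01], 0],
    [20, [0, 0, -0.015], 0]
  ]
}}

```text
time_s: 7.05
eef_pos: [536.8, -188.3, 76.2]
ee_rot: [179.9, 0.0, 78.0]
contact_force: [4.3, -1.9, 1.4]
finger_gap: 28.1
grip_force: 59.9
```

The peg is entering the socket, so I'll keep pushing, easing slightly along the side force.

To row units: -12.5 mm / 600 = -0.0208, -11 mm / 600 = -0.0183.

Request:
{"api": "jog_arm", "payload": {
  "increments": [
    [20, [0.001, -0.0005, -0.005], 0],
    [20, [0.001, -0.0005, -0.01], 0],
    [20, [0.001, -0.0005, -0.015], 0],
    [20, [0.001, -0.0005, -0.0183], 0],
    [20, [0.001, -0.0005, -0.0208], 0]
  ]
}}

```text
time_s: 7.68
eef_pos: [536.9, -188.4, 63.5]
ee_rot: [180.0, 0.0, 78.0]
contact_force: [3.5, -1.8, 1.6]
finger_gap: 28.3
grip_force: 59.9
```

To row units: -4 mm / 600 = -0.0067, -2 mm / 600 = -0.0033.

Request:
{"api": "jog_arm", "payload": {
  "increments": [
    [20, [0, 0, -0.0033], 0],
    [20, [0, 0, -0.0067], 0],
    [20, [0, 0, -0.0067], 0]
  ]
}}

```text
time_s: 8.05
eef_pos: [537.1, -188.4, 62.4]
ee_rot: [179.9, 0.0, 78.0]
contact_force: [-3.7, 1.1, 30.8]
finger_gap: 28.6
grip_force: 63.4
```

Fully home: 30 N of resistance at the expected height. Now I'll release and raise.

To row units: 2.5 mm / 600 = 0.0042.

Request:
{"api": "jog_arm", "payload": {
  "increments": [
    [20, [0, 0, 0.0042], 0],
    [60, [0, 0, 0.0042], 0],
    [70, [0, 0, 0.0042], 0],
    [70, [0, 0, 0.0042], 0],
    [70, [0, 0, 0.0042], 0]
  ]
}}

```text
time_s: 8.68
eef_pos: [536.2, -188.1, 61.6]
ee_rot: [-179.9, -0.0, 78.0]
contact_force: [-0.1, 0.1, 0.2]
finger_gap: 70.5
grip_force: 0.0
```

To row units: -100 mm / 600 = -0.1667, 75 mm / 600 = 0.125.

Request:
{"api": "jog_arm", "payload": {
  "increments": [
    [70, [0, 0, 0.0167], 0],
    [70, [0, 0, 0.0667], 0],
    [70, [0, 0, 0.125], 0],
    [70, [0, -0.0667, 0.1667], 0],
    [70, [-0.1, -0.1667, 0.1667], 0]
  ]
}}

```text
time_s: 9.3
eef_pos: [496.0, -274.5, 165.6]
ee_rot: [179.5, 0.1, 78.1]
contact_force: [-1.2, 0.0, 0.3]
finger_gap: 70.4
grip_force: 0.0
```

```bash
python3 - <<'E'
from rig import *
import cv2,numpy as np
i=snapshot("side")[:,:,::-1];t=snapshot("top")[:,:,::-1]
o=np.zeros((560,800,3),np.uint8)
a=cv2.resize(i[115:195,300:385],None,fx=7,fy=7,interpolation=cv2.INTER_CUBIC)[:560];o[:,:595]=a
b=cv2.resize(t[165:235,390:490],None,fx=2,fy=2);o[:140,600:800]=b
cv2.imwrite("pics/seat.png",o)
s=state();print([s[k] for k in("time_s","eef_pos","ee_rot","contact_force","finger_gap")])
E
```

```text
[9.4, array([ 489.4422066, -275.5127792,  163.0833935]), array([-1.79979473e+02,  5.85888827e-02,  7.77542759e+01]), array([-0.05250261,  0.211892  ,  0.45501584]), 69.90239640909779]
```

View pics/seat.png

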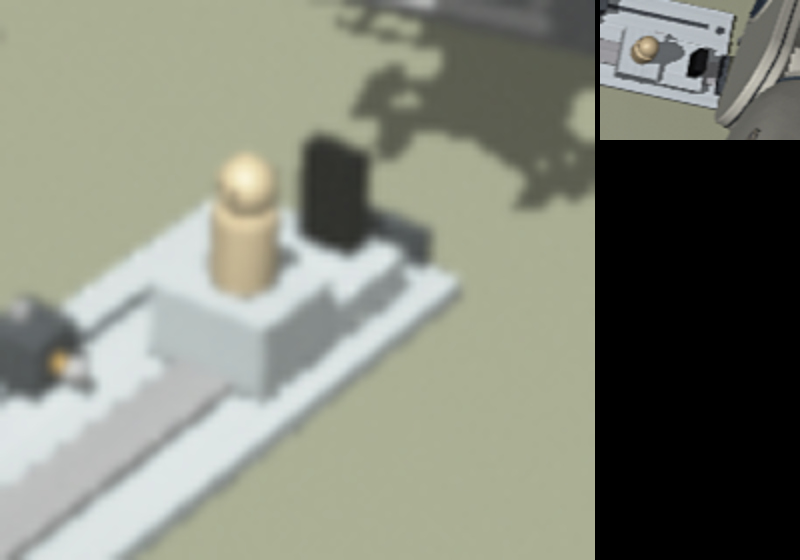

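The figure's body sits flat on the tower at crop (245,290), and the handle is at crop (335,195). I'll turn 90° at height and then go to the handle.

To row units: -0.91 rad / 3.1416 = -0.2897.

Request:
{"api": "jog_arm", "payload": {
  "increments": [
    [40, [0, 0, 0], -0.0592],
    [40, [0, 0, 0], -0.1178],
    [40, [0, 0, 0], -0.1751],
    [40, [0, 0, 0], -0.2324],
    [40, [0, 0, 0], -0.2897]
  ]
}}

```text
time_s: 10.02
eef_pos: [492.7, -272.1, 162.5]
ee_rot: [180.0, -0.0, 25.5]
contact_force: [0.2, 0.9, -0.0]
finger_gap: 39.8
grip_force: 0.0
```

To row units: -0.66 rad / 3.1416 = -0.2101.

Request:
{"api": "jog_arm", "payload": {
  "increments": [
    [40, [0, 0, 0], -0.0573],
    [40, [0, 0, 0], -0.1146],
    [40, [0, 0, 0], -0.1719],
    [40, [0, 0, 0], -0.2101],
    [40, [0, 0, 0], -0.2101]
  ]
}}

```text
time_s: 10.65
eef_pos: [492.7, -272.2, 162.4]
ee_rot: [-180.0, -0.0, -11.9]
contact_force: [-0.5, -0.8, -0.4]
finger_gap: 39.8
grip_force: 0.0
```

```bash
python3 - <<'E'
from h import *
S=lambda X,Y:((X+.5)/7-.5+300,(Y+.5)/7-.5+115)
T=lambda X,Y:((X-600+.5)/2-.5+390,(Y+.5)/2-.5+165)
y=np.radians(-11.95)
h=np.array([536.7,-188.3])+70*np.array([np.sin(y),-np.cos(y)])*[1,1]
print(h)
ob=[]
for lx,ly in((15,7),(-15,7),(15,-7),(-15,-7)):
    P=pose([h[0],h[1],y],[(lx,ly,86)]);u=proj("side",P)[0];v=proj("top",P)[0]
    print((lx,ly),((u-[300,115]+.5)*7-.5).round(),((v-[390,165]+.5)*2-.5+[600,0]).round())
s=state();print([s[k] for k in("time_s","eef_pos","ee_rot","contact_force","finger_gap")])
E
```

```text
[ 522.20593881 -256.78300658]
(15, 7) [301. 145.] [698.  47.]
(-15, 7) [358. 167.] [694.  71.]
(15, -7) [319. 132.] [710.  50.]
(-15, -7) [376. 154.] [705.  73.]
[10.65, array([ 492.68015393, -272.16386988,  162.39278943]), array([-1.79997247e+02, -1.55131913e-02, -1.19101988e+01]), array([-0.47462583, -0.81630507, -0.37514199]), 39.816091718220704]
```

To row units: -112 mm / 600 = -0.1867, 29.5 mm / 600 = 0.0492.

Request:
{"api": "jog_arm", "payload": {
  "increments": [
    [40, [0.0492, 0.0257, 0], 0],
    [40, [0.0492, 0.0257, -0.05], 0],
    [40, [0.0492, 0.0257, -0.1], 0],
    [40, [0.0492, 0.0257, -0.15], 0],
    [40, [0.0492, 0.0257, -0.1867], 0]
  ]
}}

```text
time_s: 11.28
eef_pos: [521.8, -256.6, 48.9]
ee_rot: [-180.0, 0.1, -11.8]
contact_force: [-0.4, 0.4, -0.4]
finger_gap: 40.0
grip_force: 0.0
```

Request:
{"api": "jog_arm", "payload": {
  "increments": [
    [40, [0, 0, 0], 0],
    [5, [0, 0, 0], 0],
    [5, [0, 0, 0], 0],
    [5, [0, 0, 0], 0],
    [5, [0, 0, 0], 0]
  ]
}}

```text
time_s: 11.9
eef_pos: [522.7, -257.4, 51.2]
ee_rot: [180.0, -0.1, -12.0]
contact_force: [-0.0, 1.1, 7.5]
finger_gap: 13.2
grip_force: 59.6
```

To row units: 39 mm / 600 = 0.065, 34 mm / 600 = 0.0567.

Request:
{"api": "jog_arm", "payload": {
  "increments": [
    [5, [0.0017, 0.0083, 0.0033], 0],
    [5, [0.0048, 0.0233, 0.0033], 0],
    [5, [0.0087, 0.0408, 0.0033], 0],
    [5, [0.012, 0.0567, 0.0033], 0],
    [5, [0.0138, 0.065, 0.0033], 0]
  ]
}}

```text
time_s: 12.52
eef_pos: [531.1, -217.8, 51.4]
ee_rot: [180.0, -0.1, -12.0]
contact_force: [5.2, -3.7, -11.8]
finger_gap: 13.4
grip_force: 60.9
```

To row units: 4 mm / 600 = 0.0067, 2 mm / 600 = 0.0033.

Request:
{"api": "jog_arm", "payload": {
  "increments": [
    [5, [0.0007, 0.0033, 0], 0],
    [5, [0.0013, 0.0067, 0], 0]
  ]
}}

```text
time_s: 12.78
eef_pos: [531.9, -214.1, 51.4]
ee_rot: [180.0, -0.1, -12.0]
contact_force: [5.4, -3.0, -11.4]
finger_gap: 13.5
grip_force: 60.9
```

To row units: 4 mm / 600 = 0.0067, 2 mm / 600 = 0.0033.

Request:
{"api": "jog_arm", "payload": {
  "increments": [
    [5, [0.0007, 0.0033, 0], 0],
    [5, [0.0013, 0.0067, 0], 0]
  ]
}}

```text
time_s: 13.02
eef_pos: [532.7, -210.3, 51.4]
ee_rot: [180.0, -0.1, -12.0]
contact_force: [4.6, -2.5, -12.4]
finger_gap: 13.3
grip_force: 60.9
```

To row units: 4 mm / 600 = 0.0067, 2 mm / 600 = 0.0033.

Request:
{"api": "jog_arm", "payload": {
  "increments": [
    [5, [0.0007, 0.0033, 0], 0],
    [5, [0.0013, 0.0067, 0], 0]
  ]
}}

```text
time_s: 13.28
eef_pos: [533.6, -206.3, 51.4]
ee_rot: [180.0, -0.1, -12.0]
contact_force: [5.7, -2.5, -12.0]
finger_gap: 13.2
grip_force: 60.9
```

To row units: 4 mm / 600 = 0.0067, 2 mm / 600 = 0.0033.

Request:
{"api": "jog_arm", "payload": {
  "increments": [
    [5, [0.0012, 0.0033, -0.0013], 0],
    [5, [0.002, 0.0067, -0.002], 0]
  ]
}}

```text
time_s: 13.52
eef_pos: [534.5, -202.3, 51.3]
ee_rot: [180.0, -0.1, -12.0]
contact_force: [2.0, -2.0, 2.3]
finger_gap: 13.4
grip_force: 63.2
```

To row units: 4 mm / 600 = 0.0067, 2 mm / 600 = 0.0033.

Request:
{"api": "jog_arm", "payload": {
  "increments": [
    [5, [0.0007, 0.0033, 0], 0],
    [5, [0.0013, 0.0067, 0], 0]
  ]
}}

```text
time_s: 13.78
eef_pos: [535.3, -198.4, 51.3]
ee_rot: [180.0, -0.1, -12.0]
contact_force: [2.2, -3.1, 1.5]
finger_gap: 13.2
grip_force: 63.0
```

To row units: 4 mm / 600 = 0.0067, 2 mm / 600 = 0.0033.

Request:
{"api": "jog_arm", "payload": {
  "increments": [
    [5, [0.0007, 0.0033, 0], 0],
    [5, [0.0013, 0.0067, 0], 0]
  ]
}}

```text
time_s: 14.02
eef_pos: [536.1, -194.3, 51.3]
ee_rot: [180.0, -0.1, -12.0]
contact_force: [2.3, -3.7, 3.2]
finger_gap: 13.7
grip_force: 63.2
```

On the ramp: the force along the rail is rising to about 3.2 N. I'll take 1 mm steps from here.

Request:
{"api": "jog_arm", "payload": {
  "increments": [
    [5, [0.0003, 0.0017, 0], 0],
    [5, [0.0007, 0.0033, 0], 0]
  ]
}}

```text
time_s: 14.28
eef_pos: [536.5, -192.3, 51.3]
ee_rot: [180.0, -0.1, -12.0]
contact_force: [3.5, -3.9, 6.2]
finger_gap: 12.9
grip_force: 63.3
```

To row units: 2 mm / 600 = 0.0033, 1 mm / 600 = 0.0017.

Request:
{"api": "jog_arm", "payload": {
  "increments": [
    [5, [0.0003, 0.0017, 0], 0],
    [5, [0.0007, 0.0033, 0], 0]
  ]
}}

```text
time_s: 14.52
eef_pos: [537.0, -190.3, 51.3]
ee_rot: [180.0, -0.1, -12.0]
contact_force: [2.9, -3.1, 5.5]
finger_gap: 12.8
grip_force: 63.4
```

To row units: 1 mm / 600 = 0.0017, 0.2 mm / 600 = 0.0003.

Request:
{"api": "jog_arm", "payload": {
  "increments": [
    [5, [0.0003, 0.0017, 0], 0],
    [5, [0.0003, 0.0017, 0], 0]
  ]
}}

```text
time_s: 14.78
eef_pos: [537.2, -189.2, 51.3]
ee_rot: [180.0, -0.1, -12.0]
contact_force: [3.1, -3.7, 5.2]
finger_gap: 13.1
grip_force: 63.5
```

To row units: 1 mm / 600 = 0.0017, 0.2 mm / 600 = 0.0003.

Request:
{"api": "jog_arm", "payload": {
  "increments": [
    [5, [0.0003, 0.0017, 0], 0],
    [5, [0.0003, 0.0017, 0], 0]
  ]
}}

```text
time_s: 15.02
eef_pos: [537.4, -188.2, 51.2]
ee_rot: [180.0, -0.1, -12.0]
contact_force: [4.7, -3.9, 5.5]
finger_gap: 13.2
grip_force: 63.5
```

To row units: 1 mm / 600 = 0.0017, 0.2 mm / 600 = 0.0003.

Request:
{"api": "jog_arm", "payload": {
  "increments": [
    [5, [0.0003, 0.0017, 0], 0],
    [5, [0.0003, 0.0017, 0], 0]
  ]
}}

```text
time_s: 15.28
eef_pos: [537.7, -187.1, 51.3]
ee_rot: [180.0, -0.1, -12.0]
contact_force: [4.4, -3.5, 5.6]
finger_gap: 13.3
grip_force: 63.5
```

To row units: 1 mm / 600 = 0.0017, 0.2 mm / 600 = 0.0003.

Request:
{"api": "jog_arm", "payload": {
  "increments": [
    [5, [0.0003, 0.0017, 0], 0],
    [5, [0.0003, 0.0017, 0], 0]
  ]
}}

```text
time_s: 15.52
eef_pos: [537.9, -186.0, 51.3]
ee_rot: [-180.0, -0.1, -12.0]
contact_force: [4.1, -1.2, 5.0]
finger_gap: 13.4
grip_force: 63.5
```

To row units: 1 mm / 600 = 0.0017, 0.2 mm / 600 = 0.0003.

Request:
{"api": "jog_arm", "payload": {
  "increments": [
    [5, [0.0003, 0.0017, 0], 0],
    [5, [0.0003, 0.0017, 0], 0]
  ]
}}

```text
time_s: 15.78
eef_pos: [538.1, -184.7, 51.2]
ee_rot: [-180.0, -0.1, -12.0]
contact_force: [5.4, -0.2, 4.9]
finger_gap: 13.2
grip_force: 63.6
```

To row units: 1 mm / 600 = 0.0017, 0.2 mm / 600 = 0.0003.

Request:
{"api": "jog_arm", "payload": {
  "increments": [
    [5, [0.0003, 0.0017, 0], 0],
    [5, [0.0003, 0.0017, 0], 0]
  ]
}}

```text
time_s: 16.02
eef_pos: [538.4, -183.4, 51.2]
ee_rot: [-179.9, -0.1, -12.0]
contact_force: [5.9, 3.2, 5.7]
finger_gap: 13.1
grip_force: 63.6
```

The ball is now pulling the carriage in, so the force sign has reversed. I'll use half-millimetre steps.

To row units: 0.5 mm / 600 = 0.0008, 0.1 mm / 600 = 0.0002.

Request:
{"api": "jog_arm", "payload": {
  "increments": [
    [5, [0.0002, 0.0008, 0], 0],
    [5, [0.0002, 0.0008, 0], 0]
  ]
}}

```text
time_s: 16.27
eef_pos: [538.6, -182.7, 51.2]
ee_rot: [-179.9, -0.1, -12.0]
contact_force: [5.6, 2.6, 5.6]
finger_gap: 13.2
grip_force: 63.6
```

To row units: 0.5 mm / 600 = 0.0008, 0.1 mm / 600 = 0.0002.

Request:
{"api": "jog_arm", "payload": {
  "increments": [
    [5, [0.0002, 0.0008, 0], 0],
    [5, [0.0002, 0.0008, 0], 0]
  ]
}}

```text
time_s: 16.52
eef_pos: [538.7, -182.2, 51.2]
ee_rot: [-179.9, -0.1, -12.0]
contact_force: [6.6, 4.3, 4.5]
finger_gap: 13.1
grip_force: 63.6
```

To row units: 0.5 mm / 600 = 0.0008, 0.1 mm / 600 = 0.0002.

Request:
{"api": "jog_arm", "payload": {
  "increments": [
    [5, [0.0002, 0.0008, 0], 0],
    [5, [0.0002, 0.0008, 0], 0]
  ]
}}

```text
time_s: 16.77
eef_pos: [538.8, -181.8, 51.2]
ee_rot: [-179.9, -0.1, -12.0]
contact_force: [5.0, 2.7, 4.3]
finger_gap: 13.2
grip_force: 63.5
```

To row units: 0.5 mm / 600 = 0.0008, 0.1 mm / 600 = 0.0002.

Request:
{"api": "jog_arm", "payload": {
  "increments": [
    [5, [0.0002, 0.0008, 0], 0],
    [5, [0.0002, 0.0008, 0], 0]
  ]
}}

```text
time_s: 17.02
eef_pos: [538.8, -181.5, 51.2]
ee_rot: [-180.0, -0.1, -12.0]
contact_force: [5.7, 1.5, 4.5]
finger_gap: 13.1
grip_force: 63.5
```

To row units: 0.4 mm / 600 = 0.0007, 0.1 mm / 600 = 0.0002.

Request:
{"api": "jog_arm", "payload": {
  "increments": [
    [5, [0.0002, 0.0007, 0], 0],
    [5, [0.0002, 0.0007, 0], 0]
  ]
}}

```text
time_s: 17.27
eef_pos: [538.9, -181.2, 51.2]
ee_rot: [-180.0, -0.1, -12.0]
contact_force: [5.6, 1.3, 4.9]
finger_gap: 13.4
grip_force: 63.5
```

To row units: 0.3 mm / 600 = 0.0005.

Request:
{"api": "jog_arm", "payload": {
  "increments": [
    [5, [0, 0.0005, 0], 0],
    [5, [0, 0.0005, 0], 0]
  ]
}}

```text
time_s: 17.52
eef_pos: [539.0, -181.1, 51.3]
ee_rot: [-180.0, -0.1, -12.0]
contact_force: [5.0, -0.0, 4.5]
finger_gap: 13.4
grip_force: 63.5
```

To row units: 0.5 mm / 600 = 0.0008, 0.1 mm / 600 = 0.0002.

Request:
{"api": "jog_arm", "payload": {
  "increments": [
    [5, [0.0002, 0.0008, 0], 0],
    [5, [0.0002, 0.0008, 0], 0]
  ]
}}

```text
time_s: 17.77
eef_pos: [539.0, -180.8, 51.3]
ee_rot: [-180.0, -0.1, -12.0]
contact_force: [5.2, -0.7, 5.1]
finger_gap: 13.5
grip_force: 63.5
```

Request:
{"api": "jog_arm", "payload": {
  "increments": [
    [5, [0, 0, 0], 0],
    [5, [0, 0, 0], 0],
    [5, [0, 0, 0], 0]
  ]
}}

```text
time_s: 18.15
eef_pos: [539.0, -180.8, 51.2]
ee_rot: [-180.0, -0.1, -12.0]
contact_force: [5.4, -2.3, 4.4]
finger_gap: 13.0
grip_force: 63.5
```

```bash
python3 - <<'E'
from rig import *
import cv2,numpy as np
i=snapshot("side")[:,:,::-1];t=snapshot("top")[:,:,::-1]
o=np.zeros((560,800,3),np.uint8)
o[:500,:500]=cv2.resize(i[115:215,265:365],None,fx=5,fy=5,interpolation=cv2.INTER_CUBIC)
o[:280,510:790]=cv2.resize(i[200:300,225:325],None,fx=2.8,fy=2.8)
o[285:555,510:780]=cv2.resize(t[135:225,350:440],None,fx=3,fy=3)
cv2.imwrite("pics/end.png",o)
E
```

```text
(no output)
```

View pics/end.png

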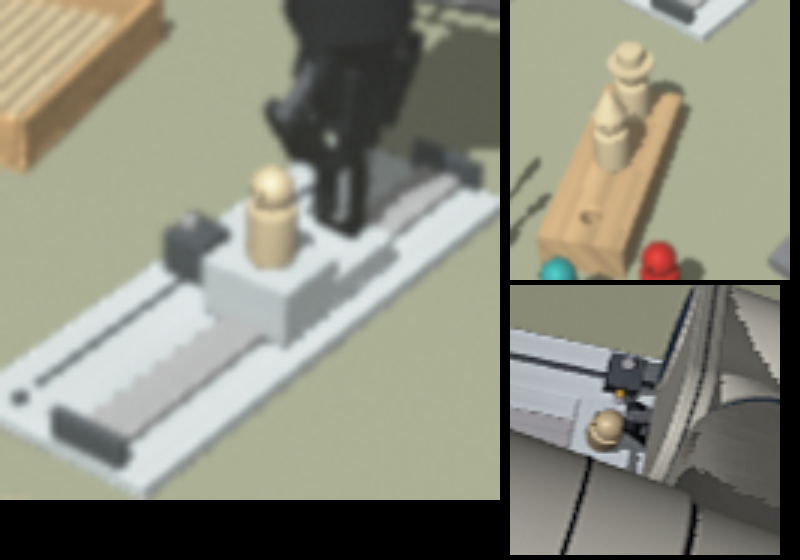

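The figure is seated in the socket at crop (270,230) and the handle is gripped. The ball block at (195,245) is level with the notch region, and both hatted figures stand in the rack. The force pulled in, then balanced and stiffened, which is the click. I'll hand it in now.

```bash
python3 -c "
from rig import *
print(close_job())"
```

```text
the job is handed in; nothing more can be done
None
```

I handed the job in at about 18 s: the figure is fully home in the socket, and the carriage is held still at the click with the handle still gripped. Both hatted figures are still standing in the rack. The close call gave no verdict.

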